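# Set the canvas holder's gap with its knurled wheel

### The arm

A 6-joint arm with a two-finger parallel gripper is mounted at the origin on the work surface. World frame = base frame: x ahead of the robot, y to its left, z up, the work surface at z = 0. Lengths are in mm, angles in degrees, forces in N, time in s.
With the tool pointing down it reaches from about 300 to 850 mm from the base axis. Payload 4.2 kg.
Tool frame: the origin (TCP) lies at the very end of the fingers, on their centre line; the grasp point (between the pads) lies env.grip_point_offset behind it (env.grip_point_offset is the distance from the TCP to the grasp point, in mm); z points along the fingers, y is the direction in which the jaws open and shut (so a half turn about z gives the same grasp; the last joint's range is limited). The gripper opens to 91 mm and grips with 3 to 60 N. Pads are 32 mm wide; open, the fingers measure 118 mm over their backs; the gripper's body (76 mm by 178 mm) begins 60 mm behind the grasp point.
Start: joints at [-67.151, 18.312, 89.639, -0, 72.044, -1.146], TCP at [233.837, -525.322, 213.976] pointing down, gripper open.
Joint ranges: [-177.97, 177.97], [-48.28, 115.42], [12.27, 149.76], [-77.06, 257.06], [2.81, 150.46], [-146.56, 146.56]. Speed limits (degrees/s): [147.25, 147.25, 180, 180, 180, 180].

### API

Orientations are given as [roll, pitch, yaw] about the fixed x, y, z axes, in that order (R = Rz(yaw) Ry(pitch) Rx(roll)).
In Python, from workcell import env, grab_frame, camera_params gives the robot as it stands. The module is installed in compiled form; this text tells all that it offers.
- The arm moves only by the shell command python3 -m creep 'ROWS' [OPENING] [FORCE]. ROWS is a JSON object of lists of equal length, an entry for each row: "offset": the shift along the tool's x, y, z in m, a list of three; "rotation": the turn, a rotation vector about the tool's x, y, z in degrees, a list of three. A call has 1 to 5 rows; each row shifts and turns the commanded pose from where the row before left it, along the tool's axes as they then stand; what a row does not reach is not made up. A row lasts 1/8 s, in which the tool goes at most 62.5 mm and 10.7 degrees, less where a joint would pass 70% of its speed; a pose out of reach is approached as far as the arm can. A call is refused whole if a number of a shift passes 0.0625 or a number of a turn 10.7, either way. A call with a gripper value outside its range is refused whole. OPENING is the closure, from 0 (fully open) to 1 (shut), set as the call begins (- or left out, the last holds). The fingers move at their own pace and stop on an object; FORCE is the grip in N (left out, the last holds). Time passes only in rows, so rows that do not move let the fingers close. It gives the time, the measured TCP pose, the force and the opening at its end, in the units of the state.
- env.state(): the state, without advancing time (a new reading comes with each control period).
- grab_frame(name): name is "side" or "top" or "wrist"; returns the picture (384x512x3 uint8, red, green, blue); there is no depth.
- camera_params(name): a dict with "mtx" (3x3 intrinsics, pixels), "k1" (the pictures are not rectified: a ray, as slopes to the right and down, at radius r is drawn at 1 + k1 r^2 times it, then the intrinsics apply), "R" (3x3) and "t" (3): a world point X has camera coordinates R X + t. Camera axes: x right, y down, z forward; pixel columns grow to the right and rows downward; lengths in mm; the calibration is good to about 2 mm. A picture is of the moment at which its call begins: read the wrist's pose just before it. camera_params takes no time and is no camera call; for the wrist camera it gives the pose at the moment of the call.
- env.job_done(): hands the job in, once; it reports no verdict.
The state is a dict: "time_s": time; "qpos": joint angles; "qvel": joint speeds; "effort": joint torques, N m; "ee_pos": TCP position; "ee_rot": TCP orientation; "force": force on the tool from outside, world axes, zero at the start; "torque": the same for the moment, N m; "gripper_width": finger opening in mm.
Only numpy, scipy, OpenCV 4.12 (cv2) and the standard library are available. Lean on these libraries where they do the work, as an engineer would, in place of code of your own. Each camera call takes 0.05 s, during which the arm holds its last target.

### The job

Get the tabletop canvas holder ready for the next canvas: with a fingertip resting on top of its knurled adjuster wheel, roll the wheel until the jaw has closed the gap to the gauge mark, so that the jaw's front face stands level with the mark's dark line, then take the finger away. Move the jaw only by rolling the wheel, never by pushing the jaw itself, and do not pick up or disturb the jar, cup, brush or palette standing round it.

Things in the scene. Friction and masses are not known exactly. Their poses are not given: they have to be found in the camera images.
- holder: Canvas holder fixed to the table: wooden plate 100 mm wide (x), 280 long (y -175 to 105), 12 thick. Origin: table top, mid-width; z up; yaw varies. Along +y: knurled wheel in black housing (centre y -115), aluminium jaw, gauge mark, fixed wooden fence (face y 70, top 57 mm above table).
- wheel_top (a point): Highest point of the knurled wheel, 88 mm above the table, 115 mm from the holder's origin towards its -y; does not move as the wheel turns. Wheel 72 mm in diameter, 22 wide, 36 ridges 1 mm high, axle level along holder x, rigid in its bearings. Black housing (52 mm over x, 84 over y) reaches 58 mm above the table; the rim above it is free. Pressing lightly (3 to 10 N) gives a finger grip to roll it.
- wheel: The knurled adjuster wheel; origin at its centre, 52 mm above the table, its x along the axle (holder x); it turns with the wheel. Rolling its top towards the fence (holder +y) closes the jaw, 12 mm per rad: 1 mm of jaw per 3 mm of rim; rolling back opens it. About 1 N at the rim turns it; it stays where left. Stops lie beyond any start or mark.
- jaw: Sliding aluminium jaw: block 64 mm wide, 18 thick along y, top 58 mm above the table, low tail towards the wheel. Origin: middle of its front face (the one towards the fence), 16 mm above the table; axes as holder's. Slides along holder y, driven by the wheel, passing freely over the gauge strip.
- gauge: Gauge mark: steel strip 108 x 12 mm across the plate between jaw and fence, a 10 mm high tab at each edge of the plate, dark line 3 mm wide along its middle and over the tabs. Origin: on the line, mid-plate, 12 mm above the table; axes as holder's. Fixed; its place along y differs per start.
- jar: Closed paint jar, 56 mm in diameter, 70 mm tall, loose, upright beside the wheel. Origin in the middle of its underside. Leave it alone.
- cup: Empty clear cup, 72 mm across the rim, 85 mm tall, loose, upright past the fence end. Origin in the middle of its underside. Leave it alone.
- brush: Paint brush 170 mm long, lying loose beside the base plate along its own x. Origin on the table below its middle. Leave it alone.
- palette: Round paper palette 190 mm across, 6 mm thick, with dried paint spots, lying loose past the wheel end. Origin in the middle of its underside. Leave it alone.

How it is judged (in metres and radians):
On the way:
1. the wheel is rolled by the fingers: they touch it while the jaw has moved at least 4 mm from its start (contact force between the fingers and wheel above 0.3 N and distance of jaw from where it was at the start of the episode above 0.004 m), for 0.05 s.
At the end, for the whole second after the job is handed in: The jaw's front face is within 2.5 mm of the gauge mark's line, measured along the holder, and the jaw is at rest with the fingers off (y of jaw in the frame of gauge between -0.0025 and 0.0025 m and linear speed of jaw below 0.003 m/s); the robot touches nothing.
It fails at once if the robot pushes on the jaw itself (over 1 N) (contact force between any of the fingers, the arm and jaw above 1 N).
It fails at once if the paint jar is shoved, tipped or lifted (over 20 mm) (distance of jar from where it was at the start of the episode above 0.02 m).
It fails at once if the cup is shoved, tipped or lifted (over 20 mm) (distance of cup from where it was at the start of the episode above 0.02 m).
It fails at once if the brush is shoved, tipped or lifted (over 20 mm) (distance of brush from where it was at the start of the episode above 0.02 m).
It fails at once if the palette is shoved, tipped or lifted (over 20 mm) (distance of palette from where it was at the start of the episode above 0.02 m).
It also fails if it takes over 45 s, if anything falls off the work surface, if the arm or the gripper's body presses on something with over 40 N, if the wrist force passes 120 N, or if a joint passes its speed limit or range.

## Working session

There is one attempt and no reset: what is moved stays moved. The work goes in short steps, Python scripts to look and compute and a shell command to move; the robot and the scene stay as the last step left them, time stands still between calls to the robot, and variables do not carry over. Pictures are saved under pics/ and viewed, and the job is handed in when it is done.

```bash
mkdir -p pics; python3 - <<'E'
from workcell import env, grab_frame, camera_params
import cv2
for n in ("side","top","wrist"):
    p=camera_params(n); print(n,p)
    cv2.imwrite(f"pics/{n}0.png",grab_frame(n)[:,:,::-1])
print(env.state(), env.grip_point_offset)
E
```

```text
side {'mtx': array([[405.14320629,   0.        , 250.45460613],
       [  0.        , 405.14320629, 183.83027705],
       [  0.        ,   0.        ,   1.        ]]), 'k1': 0.02177757425414369, 'R': array([[-0.98208822, -0.1883122 ,  0.00642181],
       [-0.13188906,  0.66268999, -0.73718875],
       [ 0.13456596, -0.72483135, -0.67565636]]), 't': array([559.25570161, 119.64510738, 999.41805249])}
top {'mtx': array([[404.84114095,   0.        , 256.66206729],
       [  0.        , 404.84114095, 189.70763063],
       [  0.        ,   0.        ,   1.        ]]), 'k1': -0.06680070983193682, 'R': array([[-8.94091323e-04, -9.99984967e-01, -5.40993051e-03],
       [-9.98137409e-01,  1.22241550e-03, -6.09935974e-02],
       [ 6.09992937e-02,  5.34532017e-03, -9.98123496e-01]]), 't': array([ 44.88005057, 564.11232865, 922.95461528])}
wrist {'mtx': array([[325.19333257,   0.        , 248.38250563],
       [  0.        , 325.19333257, 193.23960747],
       [  0.        ,   0.        ,   1.        ]]), 'k1': -0.04068034114148162, 'R': array([[ 0.40700032, -0.91342593, -0.00195285],
       [-0.87234944, -0.38932979,  0.29568357],
       [-0.27084534, -0.11863974, -0.95528394]]), 't': array([-574.81656552,  -34.11263082,  392.97424804])}
{'time_s': 0.15, 'qpos': array([-6.71490748e+01,  1.83404588e+01,  8.96884076e+01, -1.18132748e-03,
        7.20417955e+01, -1.14871249e+00]), 'qvel': array([ 0.02538926, -0.13255069, -0.14430586,  0.03600967,  0.19405042,
       -0.07969612]), 'effort': array([ 3.70745302e-04, -4.12772799e+01, -2.32154399e+01,  7.28200679e-02,
        4.33489087e-02, -9.42522024e-05]), 'ee_pos': array([ 233.70129777, -524.97644124,  213.3543214 ]), 'ee_rot': array([-1.79929330e+02, -2.93493924e-04,  2.40000025e+01]), 'force': array([ 0.75594724, -0.14729529,  0.33956385]), 'torque': array([-0.00390166, -0.05112985, -0.01013677]), 'gripper_width': 91.05272791663839} 18.8
```

View pics/side0.png

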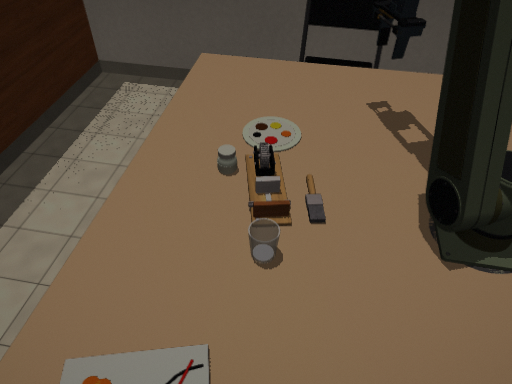

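View pics/top0.png

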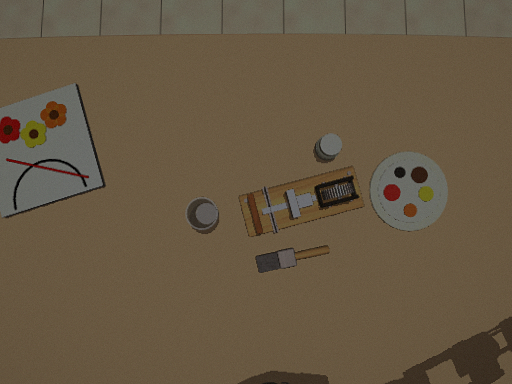

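View pics/wrist0.png

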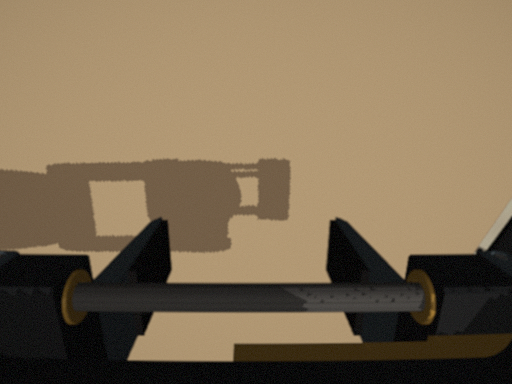

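The top view shows the holder from (242,215) to (362,183). The wheel is at (337,193), the jaw at (293,205), the gauge line at (270,210) and the fence at (254,215). The jar is at (329,147), the brush at (292,258), the cup at (203,214) and the palette at (409,190). I'll enlarge it.

```bash
python3 - <<'E'
import cv2
a=cv2.imread("pics/top0.png")[155:245,230:370]
a=cv2.convertScaleAbs(a,alpha=1.6)
cv2.imwrite("pics/top0z.png",cv2.resize(a,None,fx=5.6,fy=5.6,interpolation=cv2.INTER_CUBIC))
E
cat > h.py <<'E'
import numpy as np, cv2
from workcell import env, grab_frame, camera_params
def ray(p,uv):
    K=np.array(p['mtx']);R=np.array(p['R']);t=np.array(p['t'])
    d=np.array([p['k1'],0,0,0,0.])
    # r'=r(1+k1 r^2) is OpenCV's model
    n=cv2.undistortPoints(np.array(uv,float).reshape(-1,1,2),K,d).reshape(-1,2)
    D=np.c_[n,np.ones(len(n))]@R
    return -R.T@t, D
def onplane(p,uv,z):
    c,D=ray(p,uv); return c+D*((z-c[2])/D[:,2])[:,None]
def proj(p,X):
    return cv2.projectPoints(np.array(X,float).reshape(-1,1,3),cv2.Rodrigues(np.array(p['R']))[0],np.array(p['t'],float),np.array(p['mtx']),np.array([p['k1'],0,0,0,0.]))[0].reshape(-1,2)
E
```

```text
(no output)
```

View pics/top0z.png

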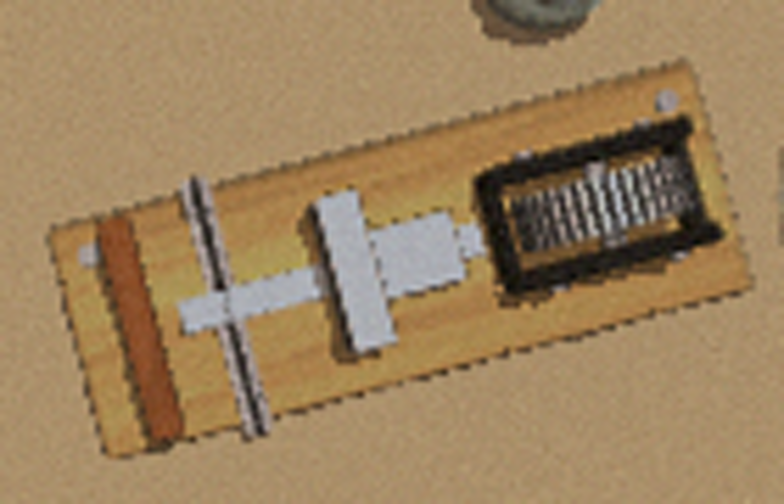

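```bash
cat > m.py <<'E'
from h import *
p=camera_params("top")
f=lambda L:np.array([[230+(x+.5)/5.6-.5,155+(y+.5)/5.6-.5] for x,y in L])
P=onplane(p,f([(50,228),(690,60),(750,288),(110,457)]),12)[:,:2]
# -x? fence end = pts 0,3 ; wheel end = 1,2
print(P.round(1))
ey=((P[0]+P[3])-(P[1]+P[2]));L=np.linalg.norm(ey)/2;ey/=np.linalg.norm(ey)
c=P.mean(0); O=c+ey*35
yaw=np.degrees(np.arctan2(ey[1],ey[0]))-90
ex=np.array([ey[1],-ey[0]])
print("len",L,"wid",np.linalg.norm(P[0]-P[3]),np.linalg.norm(P[1]-P[2]),"O",O,"yaw",yaw)
def loc(L,z): 
    q=onplane(p,f(L),z)[:,:2]-O; return np.c_[q@ex,q@ey].round(1)
print("jaw front",loc([(316,203),(360,352)],58))
print("jaw rear",loc([(358,190),(395,340)],58))
print("fence face",loc([(131,213),(182,432)],57))
print("gauge tabs",loc([(194,182),(258,432)],22))
print("gauge line mid",loc([(226,300)],12),loc([(207,230),(247,388)],12))
print("wheel",loc([(520,225),(685,180)],70), "housing", loc([(478,178),(690,118),(720,235),(510,293)],58))
print("wheeltop world",O-115*ey)
E
python3 m.py
```

```text
[[ 551.4   86.7]
 [ 621.7 -181.8]
 [ 526.  -205.5]
 [ 456.4   61.7]]
len 276.78007251904444 wid 98.32255507781964 98.60818702621357 O [530.02692604 -25.86315632] yaw 14.63398700492138
jaw front [[ 29.3  -2.8]
 [-32.1  -4.4]]
jaw rear [[ 30.1 -20.2]
 [-31.1 -19. ]]
fence face [[ 44.1  69.2]
 [-44.8  71.7]]
gauge tabs [[ 51.9  40.8]
 [-54.2  41.6]]
gauge line mid [[ 1.6 40.2]] [[ 31.7  40.4]
 [-36.   41.1]]
wheel [[   0.2  -76.9]
 [   0.7 -144.4]] housing [[  22.6  -67.6]
 [  24.2 -155.9]
 [ -23.8 -155. ]
 [ -24.7  -68. ]]
wheeltop world [ 559.08091067 -137.13249611]
```

```bash
python3 - <<'E'
import cv2
a=cv2.imread("pics/side0.png")[120:240,200:340]
a=cv2.convertScaleAbs(a,alpha=1.4)
cv2.imwrite("pics/side0z.png",cv2.resize(a,None,fx=5,fy=5,interpolation=cv2.INTER_CUBIC))
E
```

```text
(no output)
```

View pics/side0z.png

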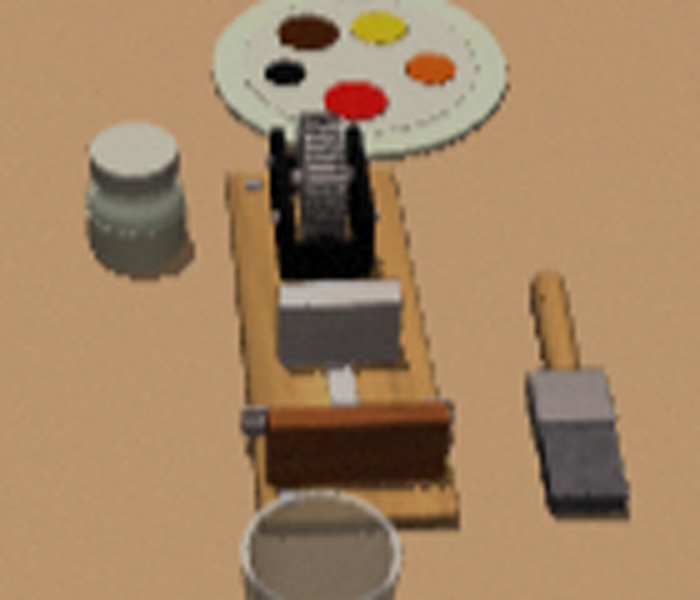

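Measured: jaw front y ≈ -3.6 and gauge line ≈ 41, so the jaw needs about 44 mm of travel, or about 133 mm at the rim. Wheel top is at (559, -137) and holder yaw is 14.6°. I'll use the shut fingers as one block and move above the wheel.

```bash
python3 -m creep '{"offset":[[0.05,-0.0244,0],[0.05,-0.0244,0],[0.05,-0.0244,0],[0.05,-0.0244,0],[0.05,-0.0244,0]],"rotation":[[0,0,0],[0,0,0],[0,0,0],[0,0,0],[0,0,0]]}' 1 40
```

```text
time_s: 0.78
ee_pos: [413.5, -310.7, 213.8]
ee_rot: [180.0, 0.0, 24.0]
force: [0.4, -0.2, -0.3]
gripper_width: 44.0
```

```bash
python3 -m creep '{"offset":[[0.05,-0.0244,0],[0.05,-0.0244,0],[0.05,-0.0244,0],[0.05,-0.0244,0],[0,0,0.03]],"rotation":[[0,0,0],[0,0,0],[0,0,0],[0,0,0],[0,0,9.4]]}'; python3 -m creep '{"offset":[[0,0,0]],"rotation":[[0,0,0]]}'
```

```text
time_s: 1.4
ee_pos: [559.4, -139.0, 185.2]
ee_rot: [179.9, -0.3, 14.6]
force: [0.3, 0.2, -0.0]
gripper_width: 0.2
time_s: 1.52
ee_pos: [554.1, -140.7, 181.5]
ee_rot: [-179.8, 0.3, 14.8]
force: [-0.9, 0.9, 0.3]
gripper_width: 0.4
```

```bash
python3 - <<'E'
from h import *
for n,s in (("top",np.s_[120:260,200:400]),("side",np.s_[90:240,180:360])):
    a=cv2.convertScaleAbs(np.ascontiguousarray(grab_frame(n)[:,:,::-1]),alpha=1.4)
    cv2.imwrite(f"pics/{n}1.png",cv2.resize(a[s],None,fx=4,fy=4,interpolation=cv2.INTER_CUBIC))
cv2.imwrite("pics/wrist1.png",grab_frame("wrist")[:,:,::-1])
s=env.state();print(s['ee_pos'],s['ee_rot'],s['force'])
E
```

```text
[ 555.80136085 -142.35317074  184.79535773] [ 1.79960179e+02 -5.39621171e-02  1.46550448e+01] [0.87649665 0.42681914 0.473521  ]
```

View pics/top1.png

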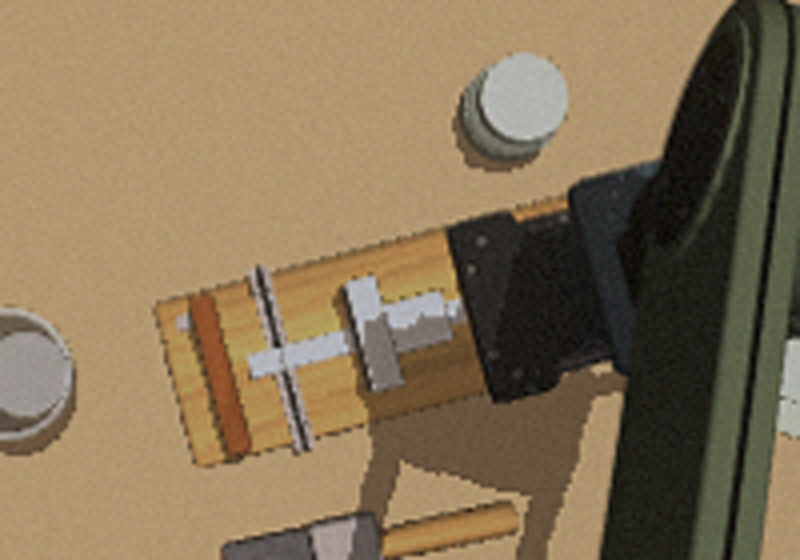

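View pics/side1.png

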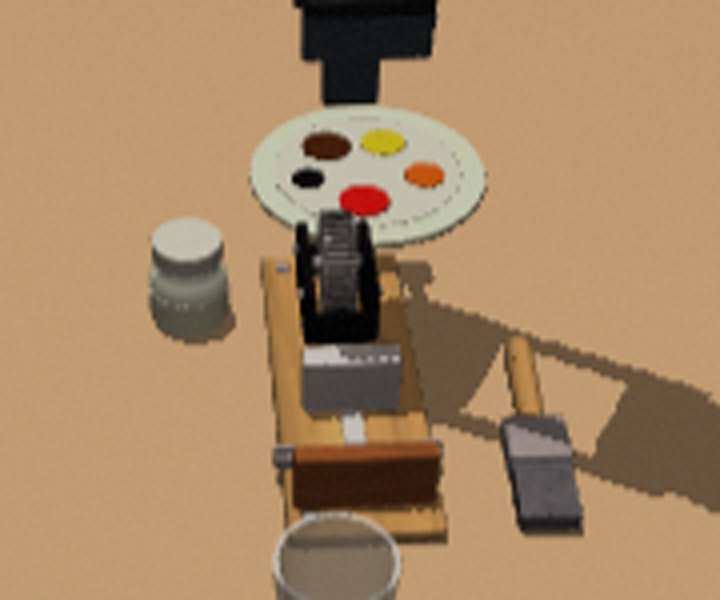

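View pics/wrist1.png

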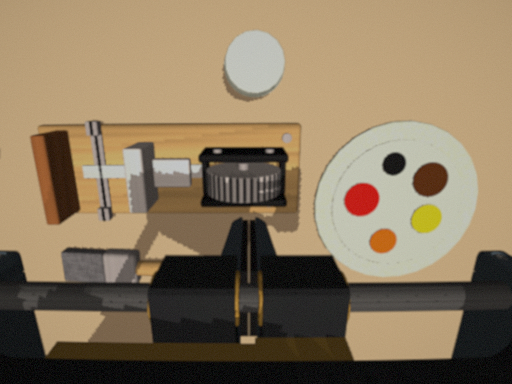

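The jaw, wheel and gauge stay visible to the top and wrist cameras with the arm here. The wrist view has the wheel at (244,182) and the fingers shut. I'll descend to a point 10 mm short of the top, on the -y side.

```bash
python3 -m creep '{"offset":[[0.0045,0.0068,0.03],[0,0,0.03],[0,0,0.025],[0,0,0.005],[0,0,0]],"rotation":[[0,0,0],[0,0,0],[0,0,0],[0,0,0],[0,0,0]]}'; python3 -m creep '{"offset":[[0,0,0.002]],"rotation":[[0,0,0]]}'
```

```text
time_s: 2.3
ee_pos: [562.3, -147.8, 95.0]
ee_rot: [179.9, -0.1, 14.6]
force: [-0.1, 0.0, 0.5]
gripper_width: 0.3
time_s: 2.42
ee_pos: [562.8, -147.7, 93.6]
ee_rot: [179.9, -0.2, 14.6]
force: [-0.2, 0.9, -0.3]
gripper_width: 0.7
```

```bash
for i in 1 2; do python3 -m creep '{"offset":[[0,0,0.0015],[0,0,0]],"rotation":[[0,0,0],[0,0,0]]}'|egrep 'pos|force'; done;  python3 -m creep '{"offset":[[0,0,0.001],[0,0,0]],"rotation":[[0,0,0],[0,0,0]]}'|egrep 'pos|force'
```

```text
ee_pos: [561.8, -147.2, 90.8]
force: [0.8, 0.5, 0.2]
ee_pos: [561.6, -147.1, 88.9]
force: [0.7, -1.3, -0.5]
ee_pos: [561.6, -147.1, 87.9]
force: [-0.9, 0.1, 0.2]
```

```bash
for i in 1 2; do python3 -m creep '{"offset":[[0,0,0.0007],[0,0,0]],"rotation":[[0,0,0],[0,0,0]]}'|egrep 'pos|force'; done
```

```text
ee_pos: [561.8, -147.2, 87.4]
force: [0.3, -0.5, 1.2]
ee_pos: [561.9, -147.5, 87.2]
force: [-1.4, -1.0, 4.8]
```

Contact made with about 5 N. I'll start the stroke towards the fence (tool -y).

```bash
for i in 1 2 ; do python3 -m creep '{"offset":[[0,-0.002,0],[0,-0.002,0]],"rotation":[[0,0,0],[0,0,0]]}'|egrep 'pos|force'; done; python3 -m creep '{"offset":[[0,-0.003,0],[0,-0.003,0]],"rotation":[[0,0,0],[0,0,0]]}'
python3 - <<'E'
from h import *
for n,s in (("top",np.s_[120:260,200:400]),):
    a=cv2.convertScaleAbs(np.ascontiguousarray(grab_frame(n)[:,:,::-1]),alpha=1.4)
    cv2.imwrite(f"pics/{n}2.png",cv2.resize(a[s],None,fx=4,fy=4,interpolation=cv2.INTER_CUBIC))
E
```

```text
ee_pos: [561.2, -144.3, 87.7]
force: [-1.6, -2.8, 8.1]
ee_pos: [560.1, -140.3, 87.9]
force: [-2.6, -2.2, 9.2]
time_s: 4.42
ee_pos: [558.6, -134.4, 87.9]
ee_rot: [179.9, -0.1, 14.6]
force: [-1.8, -1.1, 9.7]
gripper_width: 0.2
```

View pics/top2.png

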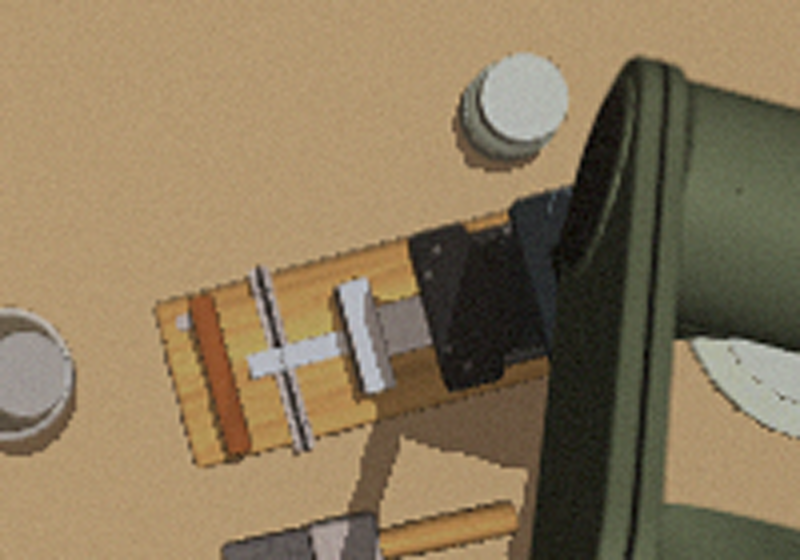

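The wheel drives the jaw: it has moved about 2 px, or about 4.5 mm, for 13 mm of stroke. I'll ease the pressure slightly and continue.

```bash
python3 -m creep '{"offset":[[0,-0.003,-0.0003],[0,-0.003,0],[0,-0.003,0]],"rotation":[[0,0,0],[0,0,0],[0,0,0]]}'|egrep 'pos|force';  python3 -m creep '{"offset":[[0,-0.002,0],[0,-0.002,0.0]],"rotation":[[0,0,0],[0,0,0]]}'|egrep 'pos|force'
```

```text
ee_pos: [556.0, -125.0, 87.1]
force: [-0.0, -0.6, 1.7]
ee_pos: [554.9, -120.9, 86.6]
force: [0.3, 0.6, 1.2]
```

```bash
python3 -m creep '{"offset":[[0,0,-0.012],[0,0.0175,0],[0,0.0175,0],[0,0,0.008],[0,0,0.004]],"rotation":[[0,0,0],[0,0,0],[0,0,0],[0,0,0],[0,0,0]]}'|egrep 'pos|force';  python3 -m creep '{"offset":[[0,0,0.0003],[0,0,0.0004],[0,0,0]],"rotation":[[0,0,0],[0,0,0],[0,0,0]]}'|egrep 'pos|force'
```

```text
ee_pos: [562.9, -155.0, 85.6]
force: [-1.0, 0.5, 0.9]
ee_pos: [563.7, -154.6, 86.2]
force: [-0.0, 0.7, -0.6]
```

```bash
python3 -m creep '{"offset":[[0,0,0.0006],[0,0,0]],"rotation":[[0,0,0],[0,0,0]]}'|egrep 'pos|force';  python3 -m creep '{"offset":[[0,0,0.0006],[0,0,0]],"rotation":[[0,0,0],[0,0,0]]}'|egrep 'pos|force'
```

```text
ee_pos: [563.8, -154.8, 85.7]
force: [0.5, -0.6, 0.1]
ee_pos: [563.9, -155.1, 85.3]
force: [-0.2, 0.5, 1.9]
```

```bash
python3 -m creep '{"offset":[[0,0,0.0005],[0,-0.003,-0.0006],[0,-0.003,-0.0007]],"rotation":[[0,0,0],[0,0,0],[0,0,0]]}'|egrep 'pos|force';  python3 -m creep '{"offset":[[0,-0.003,-0.0005],[0,-0.003,-0.0002]],"rotation":[[0,0,0],[0,0,0]]}'|egrep 'pos|force'; python3 -m creep '{"offset":[[0,-0.003,0],[0,-0.003,0]],"rotation":[[0,0,0],[0,0,0]]}'|egrep 'pos|force'
```

```text
ee_pos: [562.7, -150.1, 86.7]
force: [-1.3, -3.2, 6.0]
ee_pos: [561.1, -144.0, 87.7]
force: [-1.2, -2.4, 8.4]
ee_pos: [559.5, -137.9, 87.9]
force: [-2.1, -2.1, 9.4]
```

```bash
python3 -m creep '{"offset":[[0,-0.003,0],[0,-0.003,0],[0,-0.003,0]],"rotation":[[0,0,0],[0,0,0],[0,0,0]]}'|egrep 'pos|force';  python3 -m creep '{"offset":[[0,-0.003,0.0002],[0,-0.003,0.0005],[0,-0.003,0.0007]],"rotation":[[0,0,0],[0,0,0],[0,0,0]]}'|egrep 'pos|force'
cat > look.py <<'E'
import sys
from h import *
n=sys.argv[1]
a=cv2.convertScaleAbs(np.ascontiguousarray(grab_frame("top")[:,:,::-1]),alpha=1.5)
cv2.imwrite(f"pics/{n}.png",cv2.resize(a[155:245,230:370],None,fx=5.6,fy=5.6,interpolation=cv2.INTER_CUBIC))
E
python3 look.py top3
```

```text
ee_pos: [557.3, -129.1, 87.7]
force: [-1.6, -0.8, 7.1]
ee_pos: [554.8, -119.7, 86.0]
force: [-0.3, 0.1, 7.4]
```

View pics/top3.png

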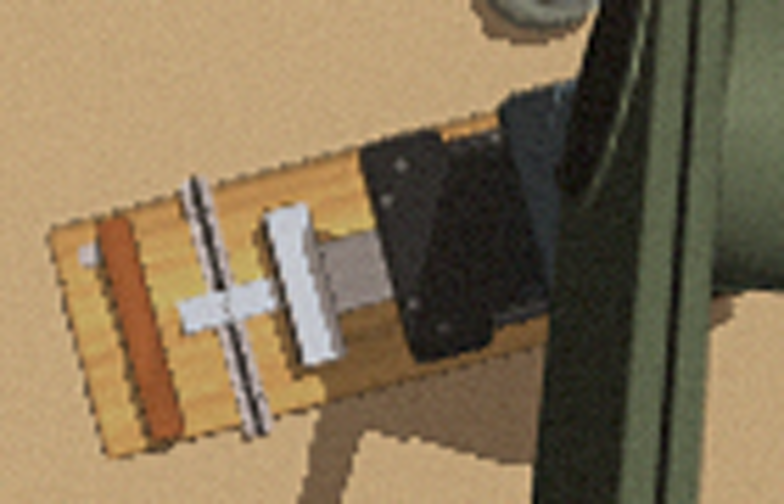

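```bash
cat >> m.py <<'E'
import sys
if len(sys.argv)>1:
    a=[float(v) for v in sys.argv[1:]]; print("NOW", loc([a[:2],a[2:]],58))
E
python3 m.py 266 215 306 364 | tail -1
```

```text
[-31.3  17.4]]
```

```bash
python3 m.py 266 215 306 364 | tail -2; python3 -m creep '{"offset":[[0,0,-0.012],[0,0.0175,0],[0,0.0175,0],[0,0,0.008],[0,0,0.004]],"rotation":[[0,0,0],[0,0,0],[0,0,0],[0,0,0],[0,0,0]]}'|egrep 'pos|force';  python3 -m creep '{"offset":[[0,0,0.0004],[0,0,0]],"rotation":[[0,0,0],[0,0,0]]}'|egrep 'pos|force'
```

```text
NOW [[ 29.7  17.6]
 [-31.3  17.4]]
ee_pos: [563.3, -155.2, 84.7]
force: [-3.6, -4.8, 13.8]
ee_pos: [563.3, -155.1, 85.1]
force: [-2.0, -3.9, 5.8]
```

```bash
python3 -m creep '{"offset":[[0,-0.003,-0.0005],[0,-0.003,-0.0007],[0,-0.003,-0.0005]],"rotation":[[0,0,0],[0,0,0],[0,0,0]]}'|egrep 'pos|force';  python3 -m creep '{"offset":[[0,-0.003,-0.0002],[0,-0.003,0],[0,-0.003,0]],"rotation":[[0,0,0],[0,0,0],[0,0,0]]}'|egrep 'pos|force'
```

```text
ee_pos: [561.0, -146.3, 87.5]
force: [-3.0, -3.1, 9.0]
ee_pos: [558.5, -136.9, 87.8]
force: [-3.6, -2.7, 10.7]
```

```bash
python3 -m creep '{"offset":[[0,-0.003,-0.0002],[0,-0.003,0],[0,-0.003,0]],"rotation":[[0,0,0],[0,0,0],[0,0,0]]}'|egrep 'pos|force';  python3 -m creep '{"offset":[[0,-0.003,0.0002],[0,-0.003,0.0005],[0,-0.003,0.0007]],"rotation":[[0,0,0],[0,0,0],[0,0,0]]}'|egrep 'pos|force'; python3 look.py top4
```

```text
ee_pos: [556.4, -127.8, 87.4]
force: [-0.5, -1.0, 4.8]
ee_pos: [554.3, -118.8, 85.2]
force: [0.3, 0.0, 1.6]
```

View pics/top4.png

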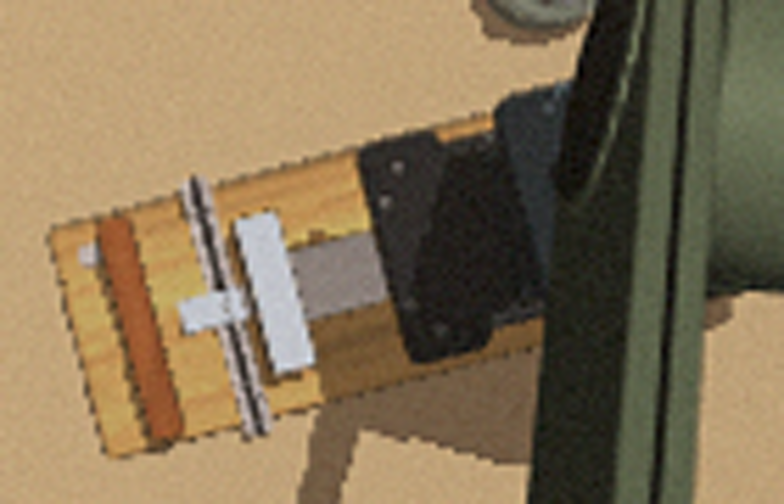

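```bash
python3 m.py 237 222 277 374 | tail -2;  python3 -m creep '{"offset":[[0,0,-0.012],[0,0.0175,0],[0,0.0175,0],[0,0,0.008],[0,0,0.0025]],"rotation":[[0,0,0],[0,0,0],[0,0,0],[0,0,0],[0,0,0]]}'|egrep 'pos|force';  python3 -m creep '{"offset":[[0,0,0.0007],[0,0,0]],"rotation":[[0,0,0],[0,0,0]]}'|egrep 'pos|force'
```

```text
NOW [[ 30.   29.5]
 [-32.2  29.5]]
ee_pos: [562.3, -153.1, 85.5]
force: [0.1, 0.6, -0.7]
ee_pos: [563.1, -152.6, 86.1]
force: [0.2, 0.7, -0.2]
```

```bash
python3 -m creep '{"offset":[[0,0,0.0007],[0,0,0.0004],[0,0,0]],"rotation":[[0,0,0],[0,0,0],[0,0,0]]}'|egrep 'pos|force'
```

```text
ee_pos: [563.4, -152.9, 85.4]
force: [0.2, -0.1, 1.6]
```

```bash
python3 -m creep '{"offset":[[0,0,0.0005],[0,-0.003,-0.0004],[0,-0.003,-0.0006],[0,-0.003,-0.0003]],"rotation":[[0,0,0],[0,0,0],[0,0,0],[0,0,0]]}'|egrep 'pos|force';  python3 -m creep '{"offset":[[0,-0.003,-0.0001],[0,-0.003,0],[0,-0.003,0]],"rotation":[[0,0,0],[0,0,0],[0,0,0]]}'|egrep 'pos|force'; python3 -m creep '{"offset":[[0,-0.003,0],[0,-0.003,0]],"rotation":[[0,0,0],[0,0,0]]}'|egrep 'pos|force'; python3 look.py top5
```

```text
ee_pos: [561.5, -145.5, 87.3]
force: [-1.2, -2.8, 9.4]
ee_pos: [559.1, -136.2, 87.9]
force: [-2.5, -1.6, 11.6]
ee_pos: [557.6, -130.3, 87.8]
force: [-2.0, -0.9, 10.8]
```

View pics/top5.png

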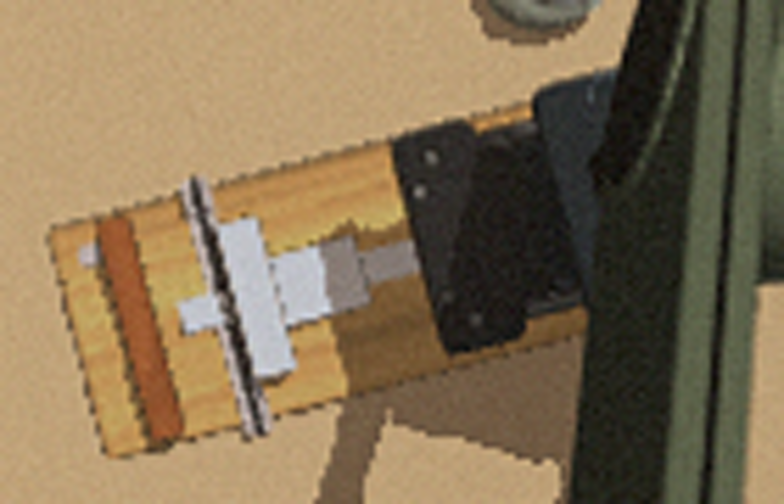

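```bash
python3 m.py 217 227 256 377 | tail -2; python3 - <<'E'
from h import *
cv2.imwrite("pics/wrist5.png",cv2.convertScaleAbs(grab_frame("wrist")[:,:,::-1].copy(),alpha=1.3))
a=cv2.convertScaleAbs(grab_frame("side")[120:240,200:340,::-1].copy(),alpha=1.4)
cv2.imwrite("pics/side5.png",cv2.resize(a,None,fx=5,fy=5,interpolation=cv2.INTER_CUBIC))
print(env.state()['time_s'])
E
```

```text
NOW [[ 30.1  37.6]
 [-31.2  37.9]]
13.225
```

View pics/wrist5.png

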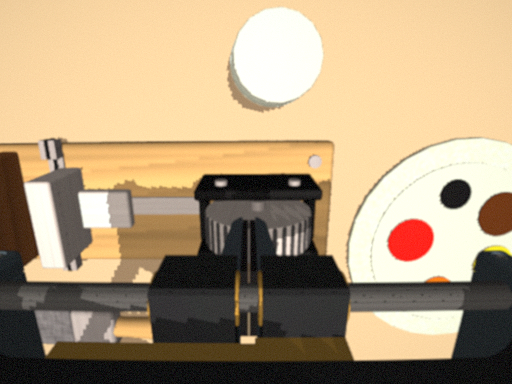

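View pics/side5.png

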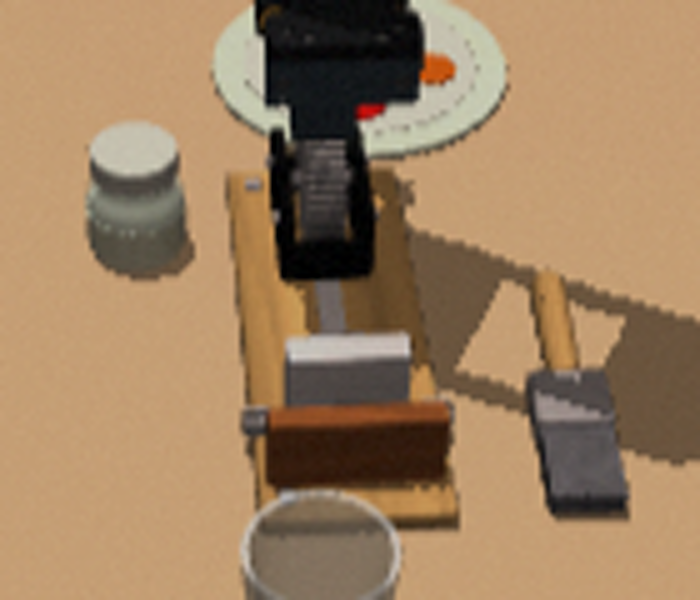

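I'll do a sub-pixel measurement by sampling brightness profiles along holder y: the dark line on the first picture, the jaw and fence edges on a fresh one.

```bash
cat > sub.py <<'E'
from h import *
import sys
from scipy.ndimage import map_coordinates, gaussian_filter1d
p=camera_params("top")
O=np.array([530.027,-25.863]);th=np.radians(14.634)
ex=np.array([np.cos(th),np.sin(th)]);ey=np.array([-np.sin(th),np.cos(th)])
def prof(im,x,ys,z):
    X=np.c_[O+x*ex+ys[:,None]*ey,np.full(len(ys),z)]
    uv=proj(p,X); return map_coordinates(im,[uv[:,1],uv[:,0]],order=1)
def dark(im,xs,lo,hi,z):
    ys=np.arange(lo,hi,.1);o=[]
    P=np.mean([prof(im,x,ys,z) for x in xs],0); k=P.argmin()
    w=np.clip(np.median(P)-P,0,None)*(abs(ys-ys[k])<3.5); return (w*ys).sum()/w.sum()
def edge(im,xs,lo,hi,z,sign):
    ys=np.arange(lo,hi,.1)
    o=[]
    for x in xs:
        g=sign*np.gradient(gaussian_filter1d(prof(im,x,ys,z),8)); k=g.argmax()
        o.append(ys[k])
    return np.round(np.median(o),2),np.round(np.std(o),2)
g=cv2.imread("pics/top0.png").astype(float).sum(2)
print("strip line z12.5",[round(dark(g,np.arange(a,b,1.),33,49,12.5),2) for a,b in((10,30),(30,46),(-30,-10),(-46,-30))])
print("tabs z22",[round(dark(g,np.arange(a,b,.5),34,48,22),2) for a,b in((51,53),(-53,-51))])
print("fence front top",edge(g,np.arange(-38,38,2.),64,76,57,-1), "jaw front start",edge(g,np.arange(-26,26,2.),-10,4,58,-1))
print("plate ends", edge(g,np.arange(-45,45,2.),98,112,12,1),edge(g,np.arange(-45,45,2.),-182,-168,12,1))
if len(sys.argv)>1:
    n=float(sys.argv[2]); c=grab_frame("top"); cv2.imwrite(f"pics/{sys.argv[1]}.png",c[:,:,::-1]); c=c.astype(float).sum(2)
    print("fence",edge(c,np.arange(-38,38,2.),64,76,57,-1),"jaw front",edge(c,np.arange(-26,26,2.),n-7,n+7,58,-1),"rear",edge(c,np.arange(-26,26,2.),n-24,n-12,58,1))
    print("line now tabs",[round(dark(c,np.arange(a,b,.5),34,48,22),2) for a,b in((51,53),(-53,-51))])
E
python3 sub.py raw5 37.5
```

```text
strip line z12.5 [np.float64(40.94), np.float64(40.93), np.float64(40.77), np.float64(40.66)]
tabs z22 [np.float64(40.82), np.float64(40.86)]
fence front top (np.float64(69.75), np.float64(0.48)) jaw front start (np.float64(-2.6), np.float64(0.38))
plate ends (np.float64(106.5), np.float64(0.52)) (np.float64(-171.8), np.float64(2.14))
fence (np.float64(69.7), np.float64(0.49)) jaw front (np.float64(38.7), np.float64(0.41)) rear (np.float64(22.55), np.float64(1.26))
line now tabs [np.float64(40.83), np.float64(40.91)]
```

Line at 40.85, jaw front about 38.7–39. I need about 2 mm more, so 6 mm of rim.

```bash
python3 -m creep '{"offset":[[0,-0.002,0],[0,-0.002,0.0001],[0,-0.002,0.0002],[0,0,0]],"rotation":[[0,0,0],[0,0,0],[0,0,0],[0,0,0]]}'|egrep 'pos|force'; python3 sub.py raw6 40|tail -2; python3 -m creep '{"offset":[[0,0,-0.004],[0,0,-0.02],[0,0,-0.04],[0,0.04,-0.05],[0,0.06,-0.01]],"rotation":[[0,0,0],[0,0,0],[0,0,0],[0,0,0],[0,0,0]]}'|egrep 'pos|force'; python3 -m creep '{"offset":[[0,0.06,0],[0,0,0],[0,0,0]],"rotation":[[0,0,0],[0,0,0],[0,0,0]]}'; python3 sub.py raw7 40|tail -2; python3 look.py top7; python3 - <<'E'
from h import *
cv2.imwrite("pics/wrist7.png",cv2.convertScaleAbs(grab_frame("wrist")[:,:,::-1].copy(),alpha=1.2))
a=cv2.convertScaleAbs(grab_frame("side")[120:240,200:340,::-1].copy(),alpha=1.4)
cv2.imwrite("pics/side7.png",cv2.resize(a,None,fx=5,fy=5,interpolation=cv2.INTER_CUBIC))
E
```

```text
ee_pos: [555.7, -123.5, 86.7]
force: [-1.0, 0.7, 7.7]
fence (np.float64(69.7), np.float64(0.47)) jaw front (np.float64(40.9), np.float64(0.4)) rear (np.float64(24.8), np.float64(0.55))
line now tabs [np.float64(40.85), np.float64(40.91)]
ee_pos: [582.6, -219.9, 212.7]
force: [1.1, 0.8, -0.5]
time_s: 14.82
ee_pos: [595.2, -277.2, 207.6]
ee_rot: [-179.9, 0.1, 14.6]
force: [-0.4, 0.3, -0.2]
gripper_width: 0.2
fence (np.float64(69.8), np.float64(0.48)) jaw front (np.float64(40.85), np.float64(0.41)) rear (np.float64(24.8), np.float64(0.48))
line now tabs [np.float64(40.88), np.float64(40.86)]
```

View pics/top7.png

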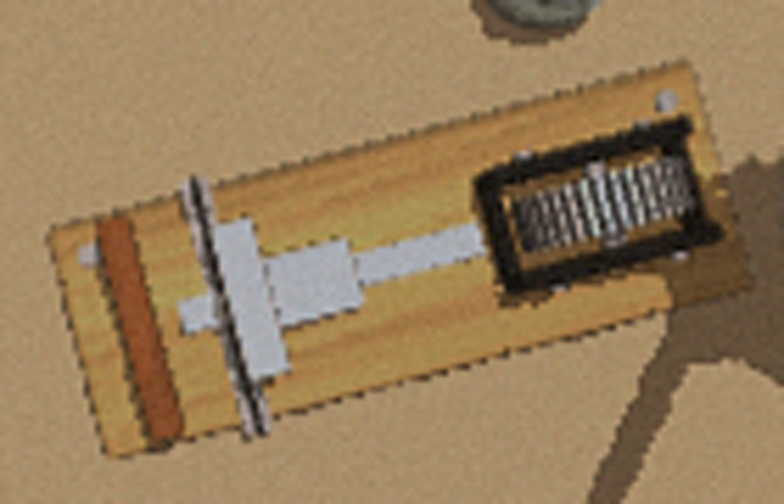

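View pics/wrist7.png

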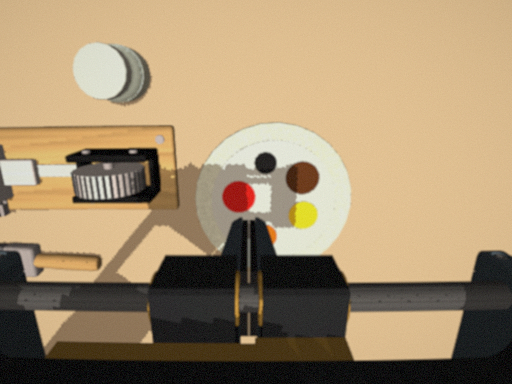

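The sub-pixel front edge is at 40.85 against the line at 40.87. The rear-edge reading (24.8 + 18 = 42.8) disagrees, so I'll look straight down the jaw's front-face plane with the wrist camera, where parallax cancels.

```bash
python3 -m creep '{"offset":[[0,-0.06,0],[0,-0.06,0],[0,-0.06,0],[0,-0.06,0],[0,-0.06,0]],"rotation":[[0,0,0],[0,0,0],[0,0,0],[0,0,0],[0,0,0]]}'|egrep 'pos|force';python3 -m creep '{"offset":[[0,0,0],[0,0,0],[0,0,0]],"rotation":[[0,0,0],[0,0,0],[0,0,0]]}'; python3 - <<'E'
from h import *
p=camera_params("wrist"); a=grab_frame("wrist")[:,:,::-1].copy(); cv2.imwrite("pics/wrist8raw.png",a)
np.save("w8.npy",p,allow_pickle=True)
a=cv2.convertScaleAbs(a,alpha=1.1)[90:260,150:350]
cv2.imwrite("pics/wrist8.png",cv2.resize(a,None,fx=3.5,fy=3.5,interpolation=cv2.INTER_CUBIC))
O=np.array([530.027,-25.863]);th=np.radians(14.634)
c=(-np.array(p['R']).T@np.array(p['t'])); d=c[:2]-O
print(c, "cam local y", d@[-np.sin(th),np.cos(th)], d@[np.cos(th),np.sin(th)])
E
```

```text
ee_pos: [519.0, 15.0, 208.9]
force: [-0.1, 1.0, 0.6]
time_s: 16.02
ee_pos: [520.4, 11.6, 208.5]
ee_rot: [180.0, -0.0, 14.5]
force: [0.1, -0.1, -0.6]
gripper_width: 0.4
[601.84305469  31.89549653 379.674565  ] cam local y 37.74091334205873 84.07861257066725
```

View pics/wrist8.png

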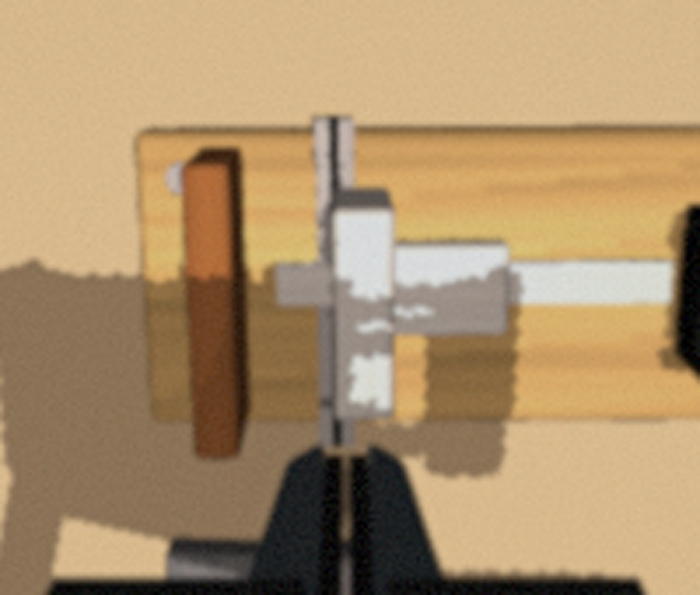

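The jaw's front top edge, (333,205) to (338,415), lies almost on the dark line, (334,125) to (338,440). I'll quantify it with profiles in this view.

```bash
cat > w.py <<'E'
import sub
from sub import *
sub.p=np.load("w8.npy",allow_pickle=True).item()
c=cv2.imread("pics/wrist8raw.png").astype(float).sum(2)
print("tabs",[round(dark(c,np.arange(a,b,.5),33,49,22),2) for a,b in((49,53),(-53,-49))])
print("strip",[round(dark(c,np.arange(a,b,.5),33,49,z),2) for a,b,z in((42,47,12.5),(-46,-42,12.5))])
for xs in ((12,30),(-30,-14),(-30,30)):
  x=np.arange(xs[0],xs[1],1.)
  print("jaw front",edge(c,x,34,48,58,-1),"rear",edge(c,x,16,32,58,-1),edge(c,x,16,32,58,1),"fence",edge(c,x,63,77,57,1),edge(c,x,63,77,57,-1))
E
python3 w.py|tail -5
```

```text
tabs [np.float64(41.66), np.float64(40.89)]
strip [np.float64(41.69), np.float64(44.06)]
jaw front (np.float64(41.1), np.float64(0.15)) rear (np.float64(22.8), np.float64(3.53)) (np.float64(25.25), np.float64(0.4)) fence (np.float64(71.1), np.float64(0.1)) (np.float64(67.3), np.float64(0.24))
jaw front (np.float64(36.5), np.float64(2.01)) rear (np.float64(25.1), np.float64(3.76)) (np.float64(24.7), np.float64(0.14)) fence (np.float64(71.1), np.float64(0.2)) (np.float64(67.05), np.float64(0.13))
jaw front (np.float64(40.5), np.float64(2.16)) rear (np.float64(23.15), np.float64(3.72)) (np.float64(25.0), np.float64(1.53)) fence (np.float64(71.1), np.float64(0.19)) (np.float64(67.0), np.float64(0.23))
```

```bash
python3 - <<'E'
import cv2
a=cv2.imread("pics/wrist8raw.png")[118:222,232:272]
a=cv2.convertScaleAbs(a,alpha=1.1)
b=cv2.resize(a[:52],None,fx=11,fy=11,interpolation=cv2.INTER_NEAREST)
cv2.imwrite("pics/w8z.png",b)
E
```

```text
(no output)
```

View pics/w8z.png

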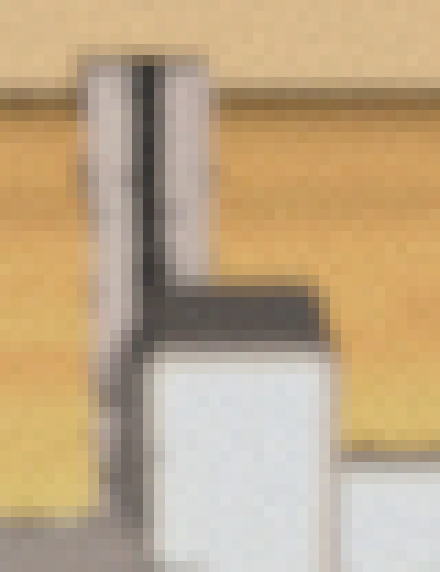

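The close-up shows 1 mm bevels on the jaw's top edges, which explains the 16 vs 18 mm disagreement. Allowing for them, the front face is about 0.4–0.9 mm past the line, inside the 2.5 mm tolerance. The arm is at rest in free air, so I'm handing in.

```bash
python3 - <<'E'
from workcell import env
s=env.state();print(s['time_s'],s['ee_pos'],s['force']);print(env.job_done())
E
```

```text
16.075 [520.42859628  11.41887316 208.39640341] [-0.04144235 -0.75781545  0.00360839]
the job is handed in; nothing more can be done
None
```

I closed the jaw to the gauge mark by rolling the wheel, and handed the job in at 16.1 s. The last checks put the jaw's front face level with the line to about 0.4–0.9 mm past it, against a tolerance of 2.5 mm. No verdict is reported, so this rests on my own measurements.

**What I did:** I used the shut fingertips on top of the wheel, in four strokes towards the fence. The pressure was mostly 5–11 N. That is at times just over the suggested 10 N, and one landing reached about 14 N. The jaw travelled about 43–44 mm, and I then lifted the finger off.

**Last checks:**
- **Jaw position:** From the top camera, the visible top edge of the jaw stood at y = 40.85 mm and the gauge line at 40.87 mm. The jaw's position did not change when the finger lifted off.
- **Readings that disagreed:** Working from the jaw's rear edge put the front face about 2 mm past the line. A wrist-camera close-up from nearly straight above showed bevelled top edges, which explains most of that, and gives the 0.4–0.9 mm.
- **A check that failed:** Part of the automatic edge measurement in that wrist view failed because of shadow and gripper clutter, so I judged that close-up partly by eye.
- **Surroundings:** I did not measure the jar, cup, brush or palette again. I kept the arm clear of them, and the ones visible in the later pictures looked undisturbed. The gripper was about 200 mm above the table and touching nothing when I handed in.

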